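Show the spot on the tooth model in the mirror

TASK

At the classroom dentist table, wind the screw clamp's crank clockwise until its pad presses firmly on the big tooth model, without shoving the tooth out of place. Then swing the mirror by the upright pin behind it until the little camera on the same stand sees the dark spot on the tooth in the middle of the mirror, and finish while holding the mirror there with the gripper, because it springs back if let go. Leave the other things on the table where they are.

Things in the scene. Friction and masses are not known exactly. Their poses are not given: they have to be found in the camera images.
- clamp: Grey screw clamp fixed to the table. Origin on the table directly below its vertical spindle axis, z up. Steel base plate 100 x 155 x 12 mm (y from -50 to +105 mm); column at y = +90 mm; overhead arm 28 mm wide, top 125 mm above the table; the open side faces local -y, towards the mirror.
- crank (a joint): Crank of the clamp, rad, grows clockwise seen from above, end stop at 12.0. At value 0 the crank arm points to local -x of the clamp; it starts between 0 and 1.0. 8 mm of pad travel downward per turn: the pad meets the tooth at about 9.4. A spring in the pad (3 N per mm) then builds the pressure: a quarter turn or more past the touch (11.0 to 12.0) is firm. Needs about 1.5 N at the knob and stays where it is left.
- knob_center (a point): Centre of the upright black crank knob, 17 mm diameter, 38 mm tall, spins freely on its own pin; 50 mm from the spindle axis, centre 182 mm above the table at crank 0, and sinks with the crank (8 mm a turn). The crank arm below it ends 2 mm under the knob.
- pad: Round rubber pad under the spindle, 22 mm diameter. Origin on the spindle axis, 84 mm below the pad's underside; the underside is 84 mm above the table at crank 0.
- tooth: Big white molar model, 44 x 42 mm, flat pressing face 60 mm above its foot (four 65 mm high cusps at the corners), loose, 0.06 to 0.13 kg, standing on the clamp's plate under the pad. Origin at the centre of its foot, z up; the spot is on its -y face, turned to the mirror.
- spot (a point): Dark spot, 13 mm diameter, on the tooth's side face: 21 mm out along the tooth's -y, 45 mm above its foot (57 mm above the table).
- stand: Aluminium bar fixed to the table, carrying the mirror at one end and the camera at the other. Origin on the table directly below the mirror's vertical hinge axis; the bar (36 mm wide, 10 mm thick) runs from it to the camera at 20 degrees anticlockwise from local +x.
- lens (a point): Middle of the front glass of the little black camera, 194 mm from the mirror's hinge axis, 57 mm above the table, looking at the mirror's centre.
- mirror (a joint): Swing of the mirror, rad, anticlockwise from above, 0 (rest, against a stop) to 1.05. At 0 the mirror faces 30 degrees anticlockwise from the stand's local +x. A spring pulls it back to 0: 0.08 N m at rest, plus 0.2 N m per rad.
- mirror_center (a point): Centre of the round upright mirror's glass, on the hinge axis, 57 mm above the table; mirror 60 mm across. x axis: the way it faces. Wanted: that direction halves the horizontal angle between the directions from here to lens and to spot. Pictures do not draw the reflection.
- mirror_pin: Upright black pin with a freely spinning sleeve, 14 mm diameter, on the lever behind the mirror, 80 mm from the hinge axis, straight opposite to the way the mirror faces. Origin at its foot, 57 mm above the table; top at 102 mm; the steel lever is 12 mm wide and its top is 61 mm above the table.
- pin_center (a point): Middle of the mirror's pin, 79.5 mm above the table.
- sight_line (a point): Not visible: at the mirror's centre, 57 mm above the table; its x axis points along the camera's sight line after it bounces off the mirror (turns twice as far as the mirror). It should point at the spot.
- spare_tooth: Bystander: smaller plain molar model, 30 x 30 x 43 mm, no spot, loose; to be left alone. Origin at its underside.
- pencil_cup: Bystander: cup of pencils, 72 mm wide, 170 mm tall over the pencils; to be left alone. Origin at its underside.
- soap_bottle: Bystander: clear bottle, 52 mm wide, 130 mm tall; to be left alone. Origin at its underside.
- cotton_jar: Bystander: glass jar, 68 mm wide, 85 mm tall; to be left alone. Origin at its underside.
- bandage_tin: Bystander: flat tin, 62 x 92 x 38 mm; to be left alone. Origin at its underside.
- toothbrush: Bystander: white toothbrush lying flat, 158 mm long, 18 mm high; to be left alone. Origin at its underside.
- magnifier: Bystander: hand lens lying flat, 64 mm glass, about 160 mm long; to be left alone. Origin at its underside.

How it is judged:
On the way:
1. the clamp's pad presses on the upright tooth with more than 4 N (contact force between pad and tooth above 4 N and contact force between tooth and clamp above 3 N and angle between tooth's own z axis and vertical below 0.1 rad), for 0.2 s.
At the end, for the whole second after the job is handed in: Pad presses the tooth onto the plate with more than 4 N, tooth upright and within 15 mm of its start; the camera's sight line, bounced off the mirror, passes within 18 mm sideways of the spot's centre; the mirror is still and the fingers hold its pin (more than 0.4 N) (all of step 1 and y of spot in the frame of sight_line between -0.018 and 0.018 m and x of spot in the frame of sight_line above 0.05 m and distance of tooth from where it was at the start of the episode below 0.015 m and contact force between the fingers and mirror_pin above 0.4 N and velocity of joint mirror between -0.05 and 0.05 rad/s); the arm keeps its last pose, push and grip.
It fails at once if a bystander is moved by more than 30 mm (distance of any of spare_tooth, pencil_cup, soap_bottle, cotton_jar, bandage_tin, toothbrush, magnifier from where it was at the start of the episode above 0.03 m).
It also fails if it takes over 61 s, if anything falls off the work surface, if the arm or the gripper's body presses on something with over 40 N, if the wrist force passes 120 N, or if a joint passes its speed limit or range.

ROBOT

A 6-joint arm with a two-finger parallel gripper is mounted at the origin on the work surface. World frame = base frame: x ahead of the robot, y to its left, z up, the work surface at z = 0. Lengths are in m, angles in rad, forces in N, time in s.
With the tool pointing down it reaches from about 0.35 to 0.975 m from the base axis. Payload 4.9 kg.
Tool frame: the origin (TCP) lies on the front face of the gripper's body, between the roots of the fingers; the fingertips stand ctrl.tip_extent ahead of it and the grasp point (between the pads) lies 54 mm ahead of it (ctrl.tip_extent is the distance from the TCP to the fingertips, in m); z points along the fingers, y is the line along which they close (so a half turn about z gives the same grasp; the last joint's range is limited). The gripper opens to 85 mm and grips with 20 to 120 N. Pads are 22 mm wide; open, the fingers measure 114 mm over their backs; the gripper's body (76 mm by 85 mm) begins 54 mm behind the grasp point. The pads swing forward as they close: fully open they stand 13 mm farther back than shut.
Start: joints at [-1.353, 0.053, 1.613, -0, 1.476, -0.119], TCP at [0.207, -0.59, 0.304] pointing down, gripper open.
Joint ranges: [-3.01, 3.01], [-1.01, 2.22], [0.06, 2.58], [-1.02, 4.17], [0.09, 2.62], [-3.14, 3.14]. Speed limits (rad/s): [2.57, 2.57, 3.14, 3.14, 3.14, 3.14].

INTERFACE

Orientations are given as a rotation vector (axis times angle).
In Python, from station import ctrl gives the robot as it stands.
- The arm moves only by the tool apply_moves, never from a script. Its argument "rows" is one flat list of numbers, 6 for each row, row after row: the shift along the tool's x, y, z normalised to -1 to 1, where 1 is 0.6 m, then the turn, a rotation vector about the tool's x, y, z normalised to -1 to 1, where 1 is 90 degrees. A call has 1 to 20 rows; each row is the pose to reach, as a shift and turn from the pose commanded when the call began, along the tool's axes at that moment; what a row does not reach only later rows make up. A row lasts 1/10 s, in which the tool goes at most 50 mm and 8.59 degrees, less where a joint would pass 70% of its speed; a pose out of reach is approached as far as the arm can. A call with a number of a shift or a turn outside -1 to 1 is refused whole. A call with a gripper value outside its range is refused whole. "grip" is the opening, from 0 (shut) to 1 (fully open), set as the call begins (left out, the last holds). The fingers move at their own pace and stop on an object; "grip_force" is the grip in N (left out, the last holds). Time passes only in rows, so rows that repeat a pose let the fingers close. It gives the time, the measured TCP pose, the force, the opening and the grip force at its end, in the units of the state.
- ctrl.get_obs(): the state, without advancing time (a new reading comes with each control period).
- ctrl.get_image(name): name is "side" or "top" or "wrist"; returns (picture, depth): 400x640x3 uint8, blue, green, red; 400x640 float32, m along the optical axis (not along the pixel's ray), 0 where there is no reading.
- ctrl.camera_model(name): a dict with "mtx" (3x3 intrinsics, pixels), "R" (3x3) and "t" (3): a world point X has camera coordinates R X + t; the wrist camera has in their place "tool_from_camera" (4x4, takes a point from camera to tool coordinates, whose origin is the TCP and whose axes are the flange's). Camera axes: x right, y down, z forward; pixel columns grow to the right and rows downward; lengths in m; the calibration is good to about 2 mm. A picture is of the moment at which its call begins: read the wrist's pose just before it. camera_model takes no time and is no camera call.
- ctrl.finish_job(): hands the job in; it is judged then, once.
The state is a dict: "t": time; "q": joint angles; "dq": joint speeds; "effort": joint torques, N m; "tool_pos": TCP position; "tool_rot": TCP orientation; "contact_force": force on the tool from outside, world axes, zero at the start; "wrist_torque": the same for the moment, N m; "opening": finger opening in m; "grip_force": force on a finger pad.
Only numpy, scipy, OpenCV 4.12 (cv2) and the standard library are available. Lean on these libraries where they do the work, as an engineer would, in place of code of your own. Each camera call takes 0.05 s, during which the arm holds its last target. There are 200 camera calls.

## Working session

There is one attempt and no reset: what is moved stays moved. The work goes in short steps, Python scripts to look and compute and a tool call to move; the robot and the scene stay as the last step left them, time stands still between calls to the robot, and variables do not carry over. Pictures are saved under pics/ and viewed, at most 10 in all, crops included, and the job is handed in when it is done.

Besides the shell and the picture viewer there is one more tool, called after ">>>" as name(argument=value, ...) on one line, values as JSON. apply_moves: Moves the arm, as the interface text tells. Its arguments: {"type":"object","properties":{"rows":{"type":"array","items":{"type":"number"}},"grip":{"type":"number"},"grip_force":{"type":"number"}},"required":["rows"]}

```bash
ls; mkdir -p pics
python3 - <<'E'
from station import ctrl
import cv2,numpy as np
print(ctrl.get_obs(),ctrl.tip_extent)
for n in("top","side"):
    im,d=ctrl.get_image(n); cv2.imwrite(f"pics/{n}0.png",im); np.save(f"pics/{n}0.npy",d)
    m=ctrl.camera_model(n); print(n,m, "cam pos",-m["R"].T@m["t"])
print(ctrl.camera_model("wrist"))
E
```

```text
pics
{'t': 0.0, 'q': array([-1.35300820e+00,  5.33553842e-02,  1.61429550e+00,  2.38567908e-05,
        1.47600278e+00, -1.18966000e-01]), 'dq': array([-3.88418831e-04, -1.07392499e-03,  8.16914198e-04,  1.23328477e-03,
       -2.68648293e-03, -7.20000740e-05]), 'effort': array([-2.14913111e-03, -3.93693817e+01, -3.70172596e+01, -2.97317974e-04,
        7.26090831e-03, -2.20269447e-05]), 'tool_pos': array([ 0.20643749, -0.58941892,  0.30266288]), 'tool_rot': array([-3.09513444e+00, -5.26127520e-01,  1.22562509e-04]), 'contact_force': array([ 0.15973538,  0.14385171, -0.37081602]), 'wrist_torque': array([ 0.03442421,  0.03693843, -0.00019345]), 'grip_force': 0.0, 'opening': 0.08531723087863295} 0.0726
top {'mtx': array([[373.7383462 ,   0.        , 316.87979799],
       [  0.        , 373.7383462 , 188.16614062],
       [  0.        ,   0.        ,   1.        ]]), 'R': array([[-0.02412491, -0.99969943, -0.00436339],
       [-0.99513526,  0.02443134, -0.09544073],
       [ 0.09551865,  0.00203967, -0.99542555]]), 't': array([0.02732999, 0.58232483, 1.02679339])} cam pos [0.48207338 0.
[... 263 characters left out ...]
-0.69944104, -0.71177076],
       [ 0.09512557,  0.70569785, -0.70209805]]), 't': array([-0.55931271,  0.15562575,  1.20820219])} cam pos [ 0.45071738 -0.80698631  0.9707881 ]
{'mtx': array([[287.69214733,   0.        , 321.12143047],
       [  0.        , 287.69214733, 198.55819388],
       [  0.        ,   0.        ,   1.        ]]), 'tool_from_camera': array([[ 2.54465125e-04, -9.53509479e-01, -3.01362918e-01,
         7.66569232e-02],
       [ 9.99998941e-01, -1.89109464e-04,  1.44272071e-03,
         1.07811491e-03],
       [-1.43263845e-03, -3.01362966e-01,  9.53508422e-01,
        -6.99629936e-02],
       [ 0.00000000e+00,  0.00000000e+00,  0.00000000e+00,
         1.00000000e+00]])}
```

View pics/top0.png

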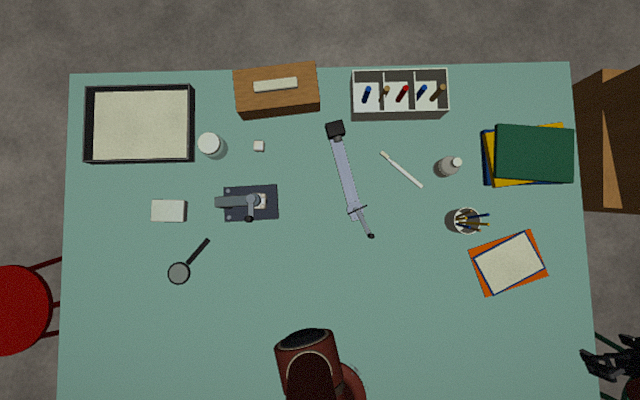

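View pics/side0.png

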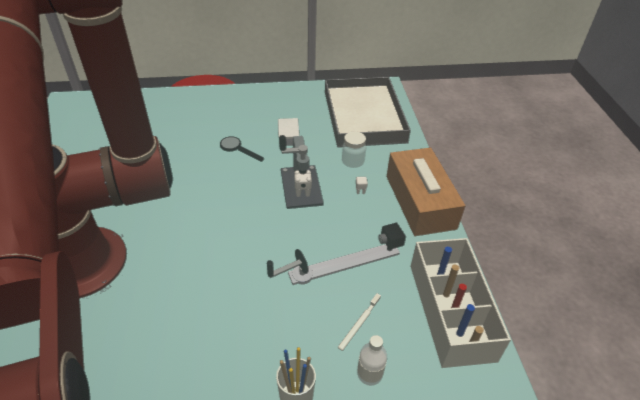

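The top view shows the clamp at about (250,202), its knob near (249,218), the mirror near (356,210), the pin near (371,236) and the camera at (336,129). I'll zoom in on both views.

Run:
```python
import cv2,numpy as np
a=cv2.imread("pics/top0.png")[110:250,205:395]; b=cv2.imread("pics/side0.png")[125:290,255:415]
cv2.imwrite("pics/c1.png",cv2.resize(a,None,fx=4,fy=4,interpolation=cv2.INTER_CUBIC))
cv2.imwrite("pics/c2.png",cv2.resize(b,None,fx=3.6,fy=3.6,interpolation=cv2.INTER_CUBIC))
```

```text
(no output)
```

View pics/c1.png

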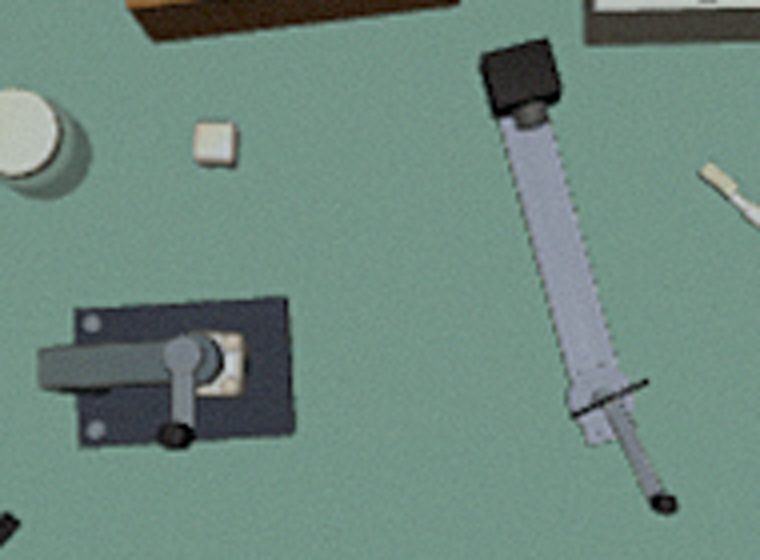

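View pics/c2.png

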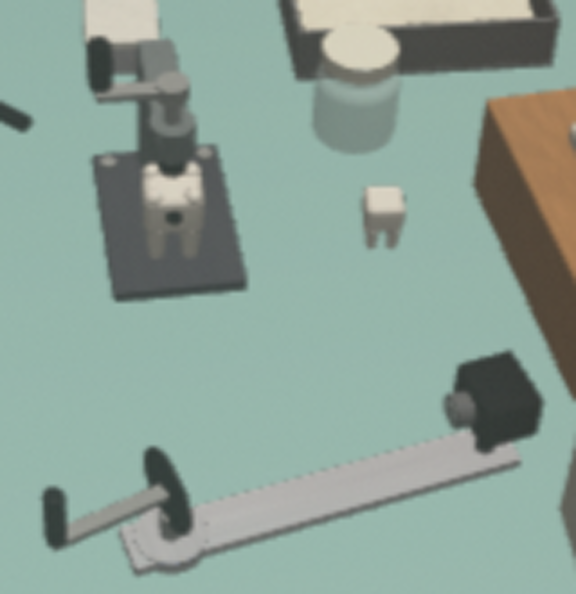

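The crops show the plate corners at c1 (75,310), (288,297), (295,434), (80,447), the knob top at (177,433), the pin top at (664,502), the mirror's upper edge from (571,415) to (648,381) and the lens at (531,113). In c2 the spot is at (174,217), the knob spans (98,40)-(102,85), the pin spans (53,490)-(56,545), and the lens is at (460,408).

```bash
cat > h.py <<'E'
from station import ctrl
import cv2,numpy as np
from scipy.spatial.transform import Rotation as Rn
def ray(n,px,obs=None):
    m=ctrl.camera_model(n); d=np.linalg.solve(m["mtx"],[px[0],px[1],1])
    if n!="wrist": return -m["R"].T@m["t"], m["R"].T@d
    T=m["tool_from_camera"]; R=Rn.from_rotvec(obs["tool_rot"]).as_matrix()
    return obs["tool_pos"]+R@T[:3,3], R@T[:3,:3]@d
def onz(n,px,z,obs=None):
    c,d=ray(n,px,obs); return c+d*(z-c[2])/d[2]
def two(r1,r2):
    (a,u),(b,v)=r1,r2; s=np.linalg.lstsq(np.c_[u,-v],b-a,rcond=None)[0]
    p,q=a+s[0]*u,b+s[1]*v; return (p+q)/2,np.linalg.norm(p-q)
E
python3 - <<'E'
from h import *
np.set_printoptions(precision=4,suppress=True)
t=lambda x,y:((x+.5)/4-.5+205,(y+.5)/4-.5+110)
s=lambda x,y:((x+.5)/3.6-.5+255,(y+.5)/3.6-.5+125)
C=[onz("top",t(*p),.012) for p in [(75,310),(288,297),(295,434),(80,447)]]
Cs=[onz("side",s(*p),.012) for p in [(93,157),(214,147),(246,287),(118,298)]]
for c in C: print("plate",c)
for c in Cs: print("plate side BL? ",c)
for n,tp,z,sp in [("knobtop",(177,432),.2,(98,42)),("spindletop",(185,350),None,(173,82)),("pintop",(664,500),.102,(53,490)),("lens",(531,118),.057,(458,408)),("mir top",(609,398),.087,(157,450)),("spot",None,.057,(174,217))]:
    if tp and z: print(n,"top",onz("top",t(*tp),z))
    if z: print(n,"side",onz("side",s(*sp),z))
    if tp: print(n,"tri",*two(ray("top",t(*tp)),ray("side",s(*sp))))
print("bar",[onz("top",t(*p),.010) for p in[(502,122),(550,122),(568,385),(616,375)]])
for m in[(571,415),(648,381)]: print("mirror edge",onz("top",t(*m),.057))
E
```

```text
plate [0.5939 0.2813 0.012 ]
plate [0.5995 0.1284 0.012 ]
plate [0.5015 0.1247 0.012 ]
plate [0.4959 0.2777 0.012 ]
plate side BL?  [0.4983 0.2783 0.012 ]
plate side BL?  [0.5944 0.2816 0.012 ]
plate side BL?  [0.6002 0.1249 0.012 ]
plate side BL?  [0.5061 0.1224 0.012 ]
knobtop top [0.5009 0.1738 0.2   ]
knobtop side [0.5001 0.1824 0.2   ]
knobtop tri [0.5001 0.1724 0.2078] 0.0011246706935062172
spindletop tri [0.5509 0.1745 0.168 ] 0.0008379394781280935
pintop top [ 0.4514 -0.1233  0.102 ]
pintop side [ 0.4503 -0.1202  0.102 ]
pintop tri [ 0.4509 -0.1228  0.1052] 0.0012491416818771342
lens top [ 0.7155 -0.0471  0.057 ]
lens side [ 0.7181 -0.0423  0.057 ]
lens tri [ 0.7154 -0.0469  0.0624] 0.0021848972484204733
mir top top [ 0.5188 -0.0915  0.087 ]
mir top side [ 0.5158 -0.0833  0.087 ]
mir top tri [ 0.5168 -0.0905  0.0958] 0.0032903030862502136
spot side [0.5501 0.1566 0.057 ]
bar [array([ 0.7238, -0.0287,  0.01  ]), array([ 0.7229, -0.0635,  0.01  ]), array([ 0.5317, -0.0705,  0.01  ]), array([ 0.538, -0.105,  0.01 ])]
mirror edge [ 0.509  -0.0683  0.057 ]
mirror edge [ 0.5309 -0.1216  0.057 ]
```

>>> apply_moves(rows=[0.7,-0.83,-0.027,0,0,0.214,0.7,-0.83,-0.027,0,0,0.214,0.7,-0.83,-0.027,0,0,0.214,0.7,-0.83,-0.027,0,0,0.214,0.7,-0.83,-0.027,0,0,0.214,0.7,-0.83,-0.027,0,0,0.214,0.7,-0.83,-0.027,0,0,0.214,0.7,-0.83,-0.027,0,0,0.214,0.7,-0.83,-0.027,0,0,0.214,0.7,-0.83,-0.027,0,0,0.214,0.7,-0.83,-0.027,0,0,0.214,0.7,-0.83,-0.027,0,0,0.214,0.7,-0.83,-0.027,0,0,0.214,0.7,-0.83,-0.027,0,0,0.214,0.7,-0.83,-0.027,0,0,0.214,0.7,-0.83,-0.027,0,0,0.214], grip=0.7)

```text
t: 1.7
tool_pos: [0.4381, 0.0183, 0.3197]
tool_rot: [3.141, -0.0, -0.001]
contact_force: [1.0, -0.8, -0.5]
opening: 0.0596
grip_force: 0.0
```

Run:
```python
from h import *
o=ctrl.get_obs(); im,d=ctrl.get_image("wrist"); print(o["tool_pos"],o["tool_rot"])
cv2.imwrite("pics/w1.png",im); np.savez("pics/w1.npz",p=o["tool_pos"],r=o["tool_rot"])
```

```text
[0.43808708 0.01833649 0.31968308] [ 3.14121368e+00 -2.20766623e-04 -1.30646946e-03]
```

View pics/w1.png

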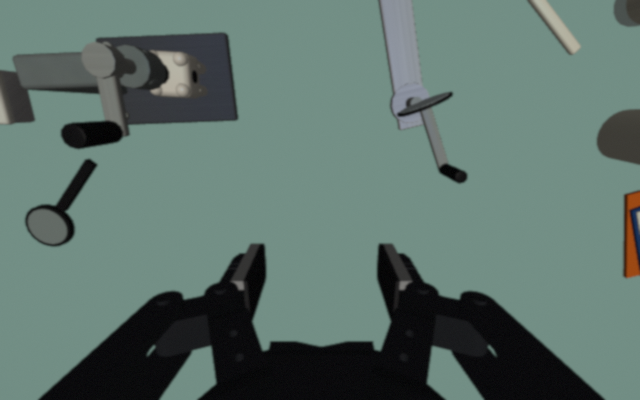

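The wrist view shows the knob top at about (73,135) with its foot near (117,131), the hub at (100,58), the pin top at (458,175) and its foot near (445,168), and the mirror's top edge from (399,110) to (452,95).

Run:
```python
from h import *
np.set_printoptions(precision=4,suppress=True)
z=np.load("pics/w1.npz"); o=dict(tool_pos=z["p"],tool_rot=z["r"])
t=lambda x,y:((x+.5)/4-.5+205,(y+.5)/4-.5+110)
w=lambda *p:ray("wrist",p,o)
print("knob",onz("wrist",(73,135),.201,o),*two(w(73,135),ray("top",t(177,432))))
print("knob foot",onz("wrist",(117,131),.163,o))
print("hub",*two(w(100,57),ray("top",t(185,352))))
print("pin",onz("wrist",(458,175),.102,o),*two(w(458,175),ray("top",t(664,500))))
print("mirror mid",onz("wrist",(425.5,102.5),.087,o))
for p in[(224,33),(237,119)]: print("plate",onz("wrist",p,.012,o))
print("bar", [onz("wrist",p,.01,o) for p in [(380,0),(411,0),(390,90),(421,85)]])
print("spot",onz("wrist",(195,76),.057,o))
```

```text
knob [0.4984 0.1761 0.201 ] [0.4998 0.1726 0.2054] 0.002056242923908629
knob foot [0.498  0.1736 0.163 ]
hub [0.5502 0.1758 0.1614] 0.0008328606670004634
pin [ 0.4494 -0.1233  0.102 ] [ 0.4507 -0.1225  0.1046] 0.0017492253320547674
mirror mid [ 0.52   -0.0875  0.087 ]
plate [0.5979 0.1296 0.012 ]
plate [0.5013 0.123  0.012 ]
bar [array([ 0.6316, -0.0503,  0.01  ]), array([ 0.6317, -0.0856,  0.01  ]), array([ 0.5358, -0.0686,  0.01  ]), array([ 0.5416, -0.1064,  0.01  ])]
spot [0.5473 0.1513 0.057 ]
```

>>> apply_moves(rows=[0.05,-0.13,0,0,0,0,0.102,-0.26,0,0,0,0,0.102,-0.26,0,0,0,0,0.102,-0.26,0,0,0,0,0.102,-0.26,0,0,0,0,0.102,-0.26,0.05,0,0,0,0.102,-0.26,0.08,0,0,0,0.102,-0.26,0.11,0,0,0,0.102,-0.26,0.131,0,0,0,0.102,-0.26,0.131,0,0,0], grip=0.6)

```text
t: 2.75
tool_pos: [0.4984, 0.1731, 0.2393]
tool_rot: [3.14, -0.003, -0.006]
contact_force: [-0.7, -0.8, 0.1]
opening: 0.0514
grip_force: 0.0
```

Run:
```python
from h import *
o=ctrl.get_obs(); im,d=ctrl.get_image("wrist"); print(o["tool_pos"],o["tool_rot"],o["contact_force"])
cv2.imwrite("pics/w2.png",im)
```

```text
[0.49840421 0.17314612 0.23929087] [ 3.14039591e+00 -2.73911609e-03 -6.34088250e-03] [-0.68708033 -0.81909471  0.11522542]
```

View pics/w2.png

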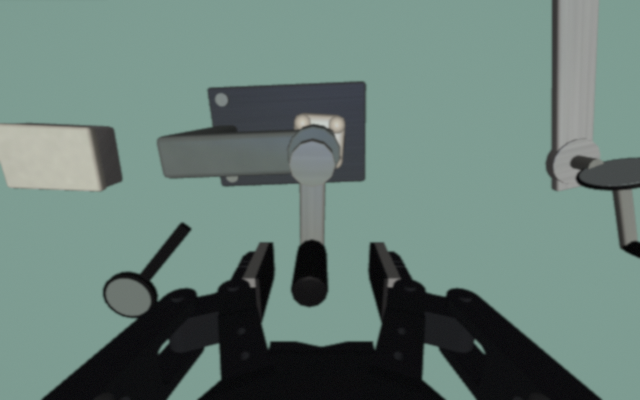

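The knob top is at about (310,290), slightly left of the finger midline, the crank arm runs straight up in the image, and the hub is at (312,162).

Run:
```python
from h import *
o=ctrl.get_obs()
print(onz("wrist",(310,289),.201,o),onz("wrist",(311.5,243),.163,o),[onz("wrist",(312,161),z,o) for z in(.16,.168)])
print([onz("wrist",p,.012,o) for p in[(209,89),(365,82),(365,182)]])
```

```text
[0.49930236 0.17718397 0.201     ] [0.50300424 0.17762313 0.163     ] [array([0.54925433, 0.17693503, 0.16      ]), array([0.55068848, 0.17669162, 0.168     ])]
[array([0.5933048 , 0.28072943, 0.012     ]), array([0.59949156, 0.12945562, 0.012     ]), array([0.50001015, 0.12496715, 0.012     ])]
```

>>> apply_moves(rows=[0.0025,-0.0055,0,0,0,0,0.0025,-0.0055,0,0,0,0,0.0025,-0.0055,0,0,0,0,0.0025,-0.0055,0,0,0,0,0.0025,-0.0055,0,0,0,0,0.0025,-0.0055,0,0,0,0,0.0025,-0.0055,0,0,0,0,0.0025,-0.0055,0,0,0,0], grip=0, grip_force=20)

```text
t: 3.6
tool_pos: [0.5016, 0.1785, 0.2429]
tool_rot: [-3.141, -0.001, -0.004]
contact_force: [-0.1, -0.1, 5.6]
opening: 0.0162
grip_force: 22.3
```

>>> apply_moves(rows=[0.0,0,-0.012,0,0,0,0,0,-0.012,0,0,0,0,0,-0.012,0,0,0], grip=0.3)

```text
t: 3.9
tool_pos: [0.5008, 0.1783, 0.2485]
tool_rot: [3.142, 0.001, -0.001]
contact_force: [0.5, 0.5, -0.0]
opening: 0.0257
grip_force: 0.0
```

>>> apply_moves(rows=[0,0,0,0,0,0,0,0,0,0,0,0,0,0,0,0,0,0,0,0,0,0,0,0,0,0,0,0,0,0], grip=0)

```text
t: 4.4
tool_pos: [0.5007, 0.1783, 0.2483]
tool_rot: [3.142, 0.001, -0.001]
contact_force: [-1.2, 1.1, -2.1]
opening: 0.0161
grip_force: 20.4
```

>>> apply_moves(rows=[0.0013,-0.0145,0.0004,0,0,0,0.005,-0.0285,0.0007,0,0,0,0.0112,-0.0417,0.0011,0,0,0,0.0195,-0.0536,0.0015,0,0,0,0.0298,-0.0638,0.0019,0,0,0,0.0417,-0.0722,0.0022,0,0,0,0.0548,-0.0783,0.0026,0,0,0,0.0689,-0.0821,0.003,0,0,0,0.0833,-0.0833,0.0033,0,0,0,0.0833,-0.0833,0.0033,0,0,0])

```text
t: 5.4
tool_pos: [0.552, 0.228, 0.2464]
tool_rot: [3.141, 0.0, 0.0]
contact_force: [0.2, -5.2, -3.3]
opening: 0.0161
grip_force: 20.2
```

>>> apply_moves(rows=[0.0216,0.0043,0.0006,0,0,0,0.0417,0.0127,0.0011,0,0,0,0.0589,0.0259,0.0017,0,0,0,0.0722,0.0432,0.0022,0,0,0,0.0805,0.0633,0.0028,0,0,0,0.0833,0.0848,0.0033,0,0,0,0.0805,0.1064,0.0039,0,0,0,0.0722,0.1265,0.0044,0,0,0,0.0589,0.1437,0.005,0,0,0,0.0417,0.157,0.0056,0,0,0,0.0216,0.1653,0.0061,0,0,0,0,0.1682,0.0067,0,0,0,0,0.1682,0.0067,0,0,0])

```text
t: 6.7
tool_pos: [0.5499, 0.1275, 0.2425]
tool_rot: [-3.139, -0.001, -0.002]
contact_force: [-0.5, 4.2, -6.9]
opening: 0.0162
grip_force: 20.0
```

>>> apply_moves(rows=[-0.0216,-0.0038,0.0015,0,0,0,-0.0417,-0.0122,0.0025,0,0,0,-0.0589,-0.0254,0.0034,0,0,0,-0.0722,-0.0427,0.0039,0,0,0,-0.0805,-0.0628,0.0045,0,0,0,-0.0833,-0.0843,0.005,0,0,0,-0.0805,-0.1059,0.0056,0,0,0,-0.0722,-0.126,0.0061,0,0,0,-0.0589,-0.1432,0.0067,0,0,0,-0.0417,-0.1565,0.0073,0,0,0,-0.0216,-0.1648,0.0078,0,0,0,0,-0.1667,0.0084,0,0,0,0,-0.1667,0.0084,0,0,0])

```text
t: 8.0
tool_pos: [0.5531, 0.2278, 0.2382]
tool_rot: [-3.141, -0.0, -0.003]
contact_force: [1.8, -1.8, 2.4]
opening: 0.0164
grip_force: 21.0
```

>>> apply_moves(rows=[0.0216,0.0033,0.0006,0,0,0,0.0417,0.0117,0.0011,0,0,0,0.0589,0.0249,0.0017,0,0,0,0.0722,0.0422,0.0022,0,0,0,0.0805,0.0623,0.0028,0,0,0,0.0833,0.0838,0.0033,0,0,0,0.0805,0.1054,0.0039,0,0,0,0.0722,0.1255,0.0044,0,0,0,0.0589,0.1427,0.005,0,0,0,0.0417,0.156,0.0056,0,0,0,0.0216,0.1643,0.0061,0,0,0,0,0.1672,0.0067,0,0,0,-0.0216,0.1643,0.0072,0,0,0,-0.0417,0.156,0.0078,0,0,0,-0.0417,0.156,0.0078,0,0,0])

```text
t: 9.5
tool_pos: [0.5252, 0.1345, 0.2335]
tool_rot: [-3.141, -0.002, -0.001]
contact_force: [-0.5, 3.0, 4.6]
opening: 0.0161
grip_force: 21.2
```

>>> apply_moves(rows=[0,0,0,0,0,0,0,0,0,0,0,0,0,0,0,0,0,0,0,0,-0.04,0,0,0,0,0,-0.1,0,0,0,0,0,-0.167,0,0,0,-0.03,0.1,-0.167,0,0,0,-0.06,0.2,-0.167,0,0,0,-0.09,0.3,-0.167,0,0,0,-0.1245,0.38,-0.167,0,0,0,-0.1245,0.429,-0.167,0,0,0,-0.1245,0.429,-0.167,0,0,0,-0.1245,0.429,-0.167,0,0,0,-0.1245,0.429,-0.167,0,0,0], grip=0.5)

```text
t: 10.9
tool_pos: [0.4513, -0.1238, 0.3327]
tool_rot: [-3.141, 0.001, 0.002]
contact_force: [-0.5, -0.4, -0.9]
opening: 0.043
grip_force: 0.0
```

Run:
```python
from h import *
o=ctrl.get_obs(); im,d=ctrl.get_image("wrist"); print(o["tool_pos"],o["tool_rot"],o["contact_force"])
cv2.imwrite("pics/w3.png",im); np.savez("pics/w3.npz",p=o["tool_pos"],r=o["tool_rot"])
im,d=ctrl.get_image("side"); cv2.imwrite("pics/s3.png",im)
c=im[125:290,255:415]; c=cv2.resize(c,None,fx=3.6,fy=3.6,interpolation=cv2.INTER_CUBIC)
cv2.imwrite("pics/s3c.png",c)
```

```text
[ 0.45131182 -0.12376521  0.33268161] [-3.14077089e+00  7.27166757e-04  1.56571555e-03] [-0.50218743 -0.37108207 -0.88811049]
```

View pics/w3.png

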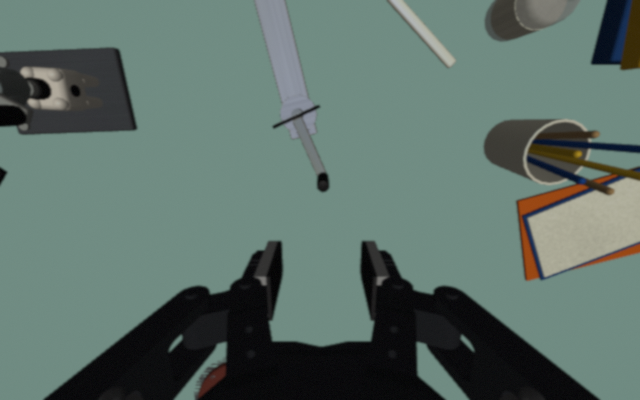

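View pics/s3c.png

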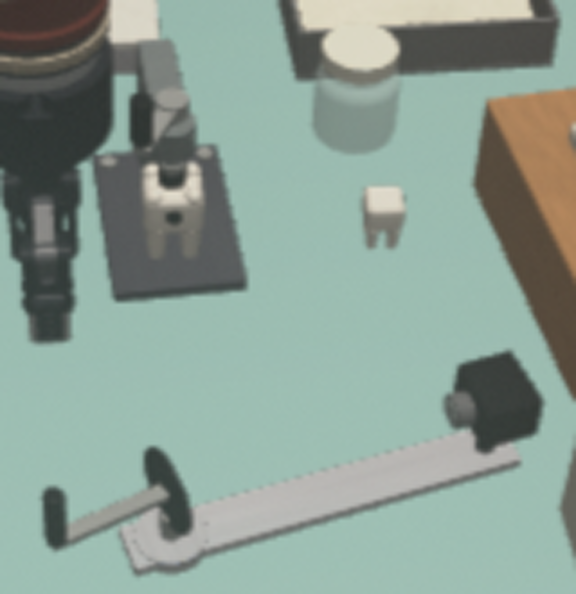

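In the side view the tooth hasn't moved (spot still at (174,217)) and the pad is down on it. In the wrist view the pin top is at (322,183), the spot at (75,90) and the mirror's top edge runs from (274,127) to (319,106), with the bar edges visible.

Run:
```python
from h import *
np.set_printoptions(precision=4,suppress=True)
z=np.load("pics/w3.npz"); o=dict(tool_pos=z["p"],tool_rot=z["r"])
W=lambda p,h:onz("wrist",p,h,o)
print("pin",W((322,182),.102),"spot",W((75,90),.057))
s=lambda x,y:((x+.5)/3.6-.5+255,(y+.5)/3.6-.5+125)
print("spot tri",*two(ray("wrist",(75,90),o),ray("side",s(174,217))))
print("mir",W((274,127),.057),W((319,106),.057),W((296.5,116.5),.087))
im=cv2.imread("pics/w3.png").astype(int)
# bar edges: blueish bright mask
def edges(im,rows,c0,c1,f):
    L=[];Rr=[]
    for r in rows:
        b,g,rr=im[r,c0:c1].T
        m=np.where(rr>g-2)[0]
        if len(m)>4: L.append(f((c0+m[0]-.5,r)));Rr.append(f((c0+m[-1]+.5,r)))
    return np.array(L),np.array(Rr)
def ang(P):
    v=np.linalg.svd(P[:,:2]-P[:,:2].mean(0))[2][0]; return np.degrees(np.arctan2(v[1]*np.sign(v[0]),abs(v[0])))
for nm,im2,rows,c0,c1,f in[("w",im,range(2,85,4),240,320,lambda p:W(p,.01)),("t",cv2.imread("pics/top0.png").astype(int),range(146,198,3),320,372,lambda p:onz("top",p,.01))]:
    L,R_=edges(im2,rows,c0,c1,f); M=(L+R_)/2
    print(nm,len(L),"w",np.linalg.norm((L-R_)[:,:2],axis=1).mean(),ang(L),ang(R_),M[0],M[-1])
```

```text
pin [ 0.4519 -0.1261  0.102 ] spot [0.5472 0.1517 0.057 ]
spot tri [0.5469 0.1343 0.0785] 0.0017656534779265857
mir [ 0.5067 -0.0701  0.057 ] [ 0.53   -0.1228  0.057 ] [ 0.5193 -0.0992  0.087 ]Traceback (most recent call last):
  File "<stdin>", line 22, in <module>
IndexError: too many indices for array: array is 1-dimensional, but 2 were indexed
```

Run:
```python
from h import *
np.set_printoptions(precision=4,suppress=True)
z=np.load("pics/w3.npz"); o=dict(tool_pos=z["p"],tool_rot=z["r"])
im=cv2.imread("pics/w3.png"); tp=cv2.imread("pics/top0.png")
print(im[40,250:310:5].tolist(),tp[170,335:362:3].tolist())
def ang(P):
    v=np.linalg.svd(P[:,:2]-P[:,:2].mean(0))[2][0]; return np.degrees(np.arctan2(v[1]*np.sign(v[0]),abs(v[0])))
for nm,i,rows,c0,c1,f in[("w",im,range(2,85,3),235,325,lambda p:onz("wrist",p,.01,o)),("t",tp,range(146,198,2),320,372,lambda p:onz("top",p,.01))]:
    g=cv2.GaussianBlur(i,(5,5),0).astype(int); s=g[:,:,2]-g[:,:,1]
    L=[];R_=[]
    for r in rows:
        v=s[r,c0:c1]; th=(v.max()+np.median(v[:8]))/2; m=np.where(v>th)[0]
        L.append(f((c0+m[0]-.5,r)));R_.append(f((c0+m[-1]+.5,r)))
    L,R_=np.array(L),np.array(R_); M=(L+R_)/2
    print(nm,np.linalg.norm((L-R_)[:,:2],axis=1).mean(),ang(L),ang(R_),ang(M),M[0],M[-1])
```

```text
[[131, 141, 113], [130, 140, 112], [131, 140, 113], [131, 128, 121], [153, 144, 138], [154, 144, 137], [157, 146, 140], [156, 145, 139], [153, 143, 136], [119, 124, 107], [131, 140, 112], [132, 141, 113]] [[138, 150, 118], [144, 129, 124], [163, 151, 142], [159, 146, 137], [164, 149, 143], [141, 139, 131], [136, 149, 114], [136, 149, 117], [135, 148, 112]]
w 0.03760330061929087 13.541558191795364 13.72306600254916 13.631526075029539 [ 0.6467 -0.0645  0.01  ] [ 0.558  -0.0863  0.01  ]
t 0.038118742164796174 13.655088565493566 13.635484947804663 13.642726128563956 [ 0.7059 -0.0481  0.01  ] [ 0.5596 -0.0839  0.01  ]
```

>>> apply_moves(rows=[0,0,0.06,0,0,0,0,0,0.12,0,0,0,0,0,0.17,0,0,0,0,0,0.22,0,0,0,0,0,0.26,0,0,0,0,0,0.29,0,0,0,0,0,0.3045,0,0,0,0,0,0.3045,0,0,0,0,0,0.3045,0,0,0])

```text
t: 11.9
tool_pos: [0.4521, -0.1234, 0.1513]
tool_rot: [3.141, 0.003, 0.002]
contact_force: [0.0, 0.7, 0.6]
opening: 0.0426
grip_force: 0.0
```

Run:
```python
from h import *
o=ctrl.get_obs(); im,d=ctrl.get_image("wrist"); print(o["tool_pos"],o["contact_force"])
cv2.imwrite("pics/w4.png",im)
```

```text
[ 0.45207259 -0.1233678   0.15134195] [0.01212517 0.69834184 0.62007159]
```

View pics/w4.png

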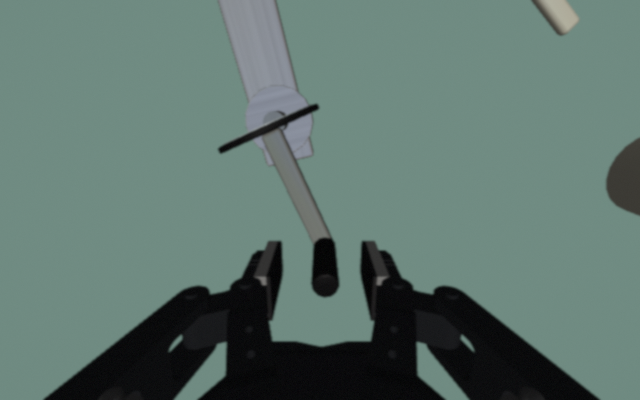

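The pin top is at (325,285) between the fingers, about 2 mm right of centre. I'll close on it.

>>> apply_moves(rows=[0,0.0025,0,0,0,0,0,0.0025,0,0,0,0,0,0.0025,0,0,0,0,0,0.0025,0,0,0,0,0,0.0025,0,0,0,0,0,0.0025,0,0,0,0,0,0.0025,0,0,0,0], grip=0, grip_force=25)

```text
t: 12.65
tool_pos: [0.452, -0.1254, 0.1515]
tool_rot: [3.141, 0.001, 0.002]
contact_force: [-1.0, 0.9, 5.8]
opening: 0.0127
grip_force: 25.3
```

Run:
```python
from h import *
o=ctrl.get_obs(); P0=o["tool_pos"]; print(P0,o["contact_force"],o["opening"],o["grip_force"])
pin=onz("wrist",(325,286),.102,o);print("pin if image",pin)
np.save("P0.npy",P0)
b=np.radians(13.64); S=np.array([.548,.154])
for D in([0,0],[.002,0],[0,.002]):
    p=P0[:2]+D; H=p+.08*np.array([np.cos(b+np.radians(10)),np.sin(b+np.radians(10))])
    v=S-H; a=np.arctan2(v[1],v[0]); d=(a-b)/2-np.radians(10)
    print(H,np.degrees(a),np.degrees(d))
a0=b+np.radians(190)
for f in np.linspace(0,d,7)[1:]:
    q=.08*np.array([np.cos(a0+f)-np.cos(a0),np.sin(a0+f)-np.sin(a0)]); print(q, np.round([q[0]/.6,-q[1]/.6],4))
```

```text
[ 0.45201428 -0.1254172   0.1515402 ] [-1.02873716  0.88874365  5.83565841] 0.012749904033739731 25.283440053462982
pin if image [ 0.44725255 -0.12868874  0.102     ]
[ 0.52530092 -0.09333811] 84.75645539651893 25.558227698259465
[ 0.52730092 -0.09333811] 85.21621362817032 25.788106814085154
[ 0.52530092 -0.09133811] 84.71395111604025 25.53697555802012
[ 0.00258288 -0.00535056] [0.0043 0.0089]
[ 0.00555574 -0.01049466] [0.0093 0.0175]
[ 0.00890217 -0.01540396] [0.0148 0.0257]
[ 0.01260372 -0.02005135] [0.021  0.0334]
[ 0.01663997 -0.02441121] [0.0277 0.0407]
[ 0.02098866 -0.0284595 ] [0.035  0.0474]
```

>>> apply_moves(rows=[0,0,-0.005,0,0,0,0.002,0.0045,-0.005,0,0,0,0.0043,0.0089,-0.005,0,0,0,0.0068,0.0132,-0.005,0,0,0,0.0093,0.0175,-0.005,0,0,0,0.012,0.0216,-0.005,0,0,0,0.0148,0.0257,-0.005,0,0,0,0.0178,0.0296,-0.005,0,0,0,0.021,0.0334,-0.005,0,0,0,0.0243,0.037,-0.005,0,0,0,0.0277,0.0407,-0.005,0,0,0,0.031,0.044,-0.005,0,0,0,0.035,0.0474,-0.005,0,0,0,0.035,0.0474,-0.005,0,0,0,0.035,0.0474,-0.005,0,0,0])

```text
t: 14.15
tool_pos: [0.4715, -0.1527, 0.1518]
tool_rot: [-3.139, -0.001, 0.004]
contact_force: [2.1, 4.6, -7.9]
opening: 0.0132
grip_force: 25.7
```

Run:
```python
from h import *
np.set_printoptions(precision=4,suppress=True)
o=ctrl.get_obs(); P0=np.load("P0.npy"); c=o["tool_pos"]-P0
print(o["tool_pos"],c,o["contact_force"],o["opening"],o["grip_force"],o["t"])
print("swing deg",np.degrees(2*np.arcsin(np.linalg.norm(c[:2])/.16)))
im,d=ctrl.get_image("wrist"); cv2.imwrite("pics/w5.png",im); np.savez("pics/w5.npz",p=o["tool_pos"],r=o["tool_rot"])
im,d=ctrl.get_image("top"); cv2.imwrite("pics/t5.png",im)
```

```text
[ 0.4715 -0.1527  0.1518] [ 0.0195 -0.0273  0.0003] [ 2.149   4.5522 -7.9258] 0.0131976746223377 25.741291344165802 14.15
swing deg 24.2090687946603
```

View pics/w5.png

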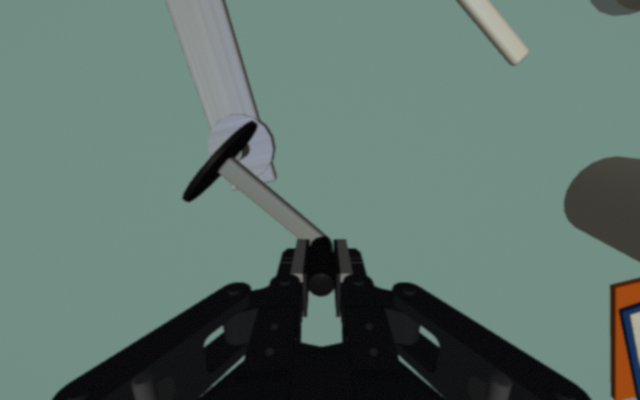

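The pin at (321,285) is held between the pads, and the lever runs from (237,165) to (312,238). I'll measure the lever's direction from this image.

Run:
```python
from h import *
np.set_printoptions(precision=4,suppress=True)
def ang(P):
    v=np.linalg.svd(P[:,:2]-P[:,:2].mean(0))[2][0]; return np.degrees(np.arctan2(v[1]*np.sign(v[0]),abs(v[0])))
def lev(img,o,rows,c0,c1,ptest,z=.061,br=0):
    g=cv2.GaussianBlur(img,(3,3),0).astype(int); s=g[:,:,2]-g[:,:,1]
    L=[];R_=[]
    for r in rows:
        v=s[r,c0:c1]; th=(v.max()+np.median(s[r,c1:c1+30]))/2
        m=np.where(v>th)[0]
        L.append(onz("wrist",(c0+m[0]-.5,r),z,o));R_.append(onz("wrist",(c0+m[-1]+.5,r),z,o))
    L,R_=np.array(L),np.array(R_); M=(L+R_)/2
    a=ang(M); w=np.linalg.norm((L-R_)[:,:2],axis=1).mean()*np.sin(np.radians(a))
    print("lever",ang(L),ang(R_),a,"w(horiz row cut)",np.linalg.norm((L-R_)[:,:2],axis=1).mean(),M[0],M[-1])
zz=np.load("pics/w5.npz"); o=dict(tool_pos=zz["p"],tool_rot=zz["r"])
lev(cv2.imread("pics/w5.png"),o,range(193,232,2),200,330,0)
o4=dict(tool_pos=np.array([.45207,-.12337,.15134]),tool_rot=np.array([3.141,.003,.002]))
lev(cv2.imread("pics/w4.png"),o4,range(172,232,3),255,345,0)
```

```text
lever 58.45994835252772 47.560987955452006 52.424982732790305 w(horiz row cut) 0.020291026288388435 [ 0.501  -0.1051  0.061 ] [ 0.4769 -0.1441  0.061 ]
lever 23.623647347363402 23.648703218789485 23.634697823406068 w(horiz row cut) 0.01332087109919563 [ 0.4944 -0.1068  0.061 ] [ 0.4593 -0.122   0.061 ]
```

>>> apply_moves(rows=[0.0015,0.0015,0.0025,0,0,0,0.003,0.0028,0.0025,0,0,0,0.003,0.0028,0.0025,0,0,0,0.003,0.0028,0.0025,0,0,0,0.003,0.0028,0.0025,0,0,0,0.003,0.0028,0.0025,0,0,0])

```text
t: 14.85
tool_pos: [0.4742, -0.155, 0.1518]
tool_rot: [-3.141, -0.001, 0.0]
contact_force: [1.6, 5.3, -4.4]
opening: 0.0129
grip_force: 26.1
```

Run:
```python
from h import *
np.set_printoptions(precision=4,suppress=True)
o=ctrl.get_obs(); P0=np.load("P0.npy"); c=o["tool_pos"]-P0
print(o["tool_pos"],c,o["contact_force"],o["opening"],o["grip_force"],o["t"])
print("swing deg",np.degrees(2*np.arcsin(np.linalg.norm(c[:2])/.16)))
im,d=ctrl.get_image("wrist"); cv2.imwrite("pics/w6.png",im)
g=cv2.GaussianBlur(im,(3,3),0).astype(int); s=g[:,:,2]-g[:,:,1]
ed=[[],[]]
for r in range(188,228,2):
    v=s[r,200:330]; m=np.where(v>(v.max()+np.median(s[r,340:370]))/2)[0]
    # keep the last contiguous run
    k=np.split(m,np.where(np.diff(m)>2)[0]+1); k=max(k,key=len)
    ed[0].append((199.5+k[0],r)); ed[1].append((200.5+k[-1],r))
for e in ed:
    P=np.array([onz("wrist",p,.061,o)[:2] for p in e]); 
    f=cv2.fitLine(P.astype(np.float32),cv2.DIST_HUBER,0,1e-4,1e-4).ravel(); print(np.degrees(np.arctan(f[1]/f[0])),e[::4])
tp=ctrl.get_image("side")[0]; cv2.imwrite("pics/s6.png",tp)
```

```text
[ 0.4742 -0.155   0.1518] [ 0.0222 -0.0296  0.0002] [ 1.5575  5.2978 -4.3899] 0.012855391786065458 26.051543354988098 14.85
swing deg 26.712569924187477
50.124245 [(np.float64(226.5), 188), (np.float64(240.5), 196), (np.float64(250.5), 204), (np.float64(261.5), 212), (np.float64(272.5), 220)]
49.95264 [(np.float64(264.5), 188), (np.float64(274.5), 196), (np.float64(285.5), 204), (np.float64(295.5), 212), (np.float64(305.5), 220)]
```

>>> apply_moves(rows=[-0.0013,-0.0012,0,0,0,0,-0.0013,-0.0012,0,0,0,0,-0.0013,-0.0012,0,0,0,0,-0.0013,-0.0012,0,0,0,0,-0.0013,-0.0012,0,0,0,0])

```text
t: 15.45
tool_pos: [0.4734, -0.1543, 0.1518]
tool_rot: [-3.141, -0.001, 0.001]
contact_force: [1.2, 4.2, -4.6]
opening: 0.013
grip_force: 26.1
```

Run:
```python
from h import *
o=ctrl.get_obs(); c=o["tool_pos"]-np.load("P0.npy")
print(o["contact_force"],o["grip_force"],"swing",np.degrees(2*np.arcsin(np.linalg.norm(c[:2])/.16)))
im,d=ctrl.get_image("wrist")
g=cv2.GaussianBlur(im,(3,3),0).astype(int); s=g[:,:,2]-g[:,:,1]
ed=[[],[]]
for r in range(190,228,2):
    v=s[r,200:330]; m=np.where(v>(v.max()+np.median(s[r,340:370]))/2)[0]
    k=np.split(m,np.where(np.diff(m)>2)[0]+1); k=max(k,key=len)
    ed[0].append((199.5+k[0],r)); ed[1].append((200.5+k[-1],r))
A=[]
for e in ed:
    P=np.array([onz("wrist",p,.061,o)[:2] for p in e],np.float32)
    f=cv2.fitLine(P,cv2.DIST_HUBER,0,1e-4,1e-4).ravel(); A.append(float(np.degrees(np.arctan(f[1]/f[0]))))
print(A)
# spot position again (side view, unmoved?)
a=cv2.imread("pics/side0.png")[165:200,288:320]; b=ctrl.get_image("side")[0][165:200,288:320]
print("tooth diff",cv2.absdiff(a,b).mean())
```

```text
[ 1.21834444  4.15201483 -4.58411519] 26.06989860534668 swing 25.941137970263284
[49.665225982666016, 49.54100036621094]
tooth diff 30.316369047619048
```

The mirror direction is 49.6° against a wanted 49.2°, with a tolerance of about ±2°. The arm is probably blocking the side camera's view of the tooth now; nothing has touched the clamp since I last saw the tooth in place. Handing in.

```bash
python3 -c "
from station import ctrl
print(ctrl.finish_job())"
```

```text
the job is handed in; nothing more can be done
None
```

I handed the job in at about 15.6 s with the crank at an estimated 11.5 rad (firm is 11.0 to 12.0) and the gripper holding the mirror pin at about 26 N, the mirror 0.4° off the wanted direction; pad force wasn't measured, the tooth was last seen in place just after winding, and no verdict came back.

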